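# Put the marking-out tools back on their outlines

## Robot

A 6-joint arm with a two-finger parallel gripper is mounted at the origin on the work surface. World frame = base frame: x ahead of the robot, y to its left, z up, the work surface at z = 0. Lengths are in mm, angles in rad, forces in N, time in s.
With the tool pointing down it reaches from about 350 to 775 mm from the base axis. Payload 7.3 kg.
Tool frame: the origin (TCP) lies at the very end of the fingers, on their centre line; the grasp point (between the pads) lies bot.grip_point_offset behind it (bot.grip_point_offset is the distance from the TCP to the grasp point, in mm); z points along the fingers, y is the line along which they close (so a half turn about z gives the same grasp; the last joint's range is limited). The gripper opens to 92 mm and grips with 3 to 60 N. Pads are 19 mm wide; open, the fingers measure 130 mm over their backs; the gripper's body (75 mm by 190 mm) begins 47 mm behind the grasp point.
Start: joints at [1.001, 0.342, 1.524, -0, 1.275, -0.146], TCP at [215.883, 478.581, 226.741] pointing down, gripper open.
Joint ranges: [-2.53, 2.53], [-0.77, 2.02], [0.04, 2.7], [-1, 4.14], [0.28, 2.66], [-3.11, 3.11]. Speed limits (rad/s): [2.57, 2.57, 3.14, 3.14, 3.14, 3.14].

## Interface

Orientations are given as [roll, pitch, yaw] about the fixed x, y, z axes, in that order (R = Rz(yaw) Ry(pitch) Rx(roll)).
In Python, from plant import bot gives the robot as it stands. The module is installed in compiled form; this text tells all that it offers.
- The arm moves only by the tool carry_out, never from a script. Its argument "plan" is a list of rows, each an object of numbers: "tx", "ty", "tz": the shift along the world's x, y, z in mm; "rx", "ry", "rz": the turn, a rotation vector about the world's x, y, z in rad. A call has 1 to 12 rows; each row shifts and turns the commanded pose from where the row before left it; what a row does not reach is not made up. A row lasts 1/10 s, in which the tool goes at most 50 mm and 8.59 degrees, less where a joint would pass 70% of its speed; a pose out of reach is approached as far as the arm can. A call with a gripper value outside its range is refused whole. "gripper" is the closure, from 0 (fully open) to 1 (shut), set as the call begins (left out, the last holds). The fingers move at their own pace and stop on an object; the grip force is fixed at half the most. Time passes only in rows, so rows that do not move let the fingers close. It gives the time, the measured TCP pose, the force, the opening and the grip force at its end, in the units of the state.
- bot.get_obs(): the state, without advancing time (a new reading comes with each control period).
- bot.capture(name): name is "scene" or "top" or "wrist"; returns the picture (400x640x3 uint8, red, green, blue); there is no depth.
- bot.camera_model(name): a dict with "camera_matrix" (3x3 intrinsics, pixels), "R" (3x3) and "t" (3): a world point X has camera coordinates R X + t. Camera axes: x right, y down, z forward; pixel columns grow to the right and rows downward; lengths in mm; the calibration is good to about 2 mm. A picture is of the moment at which its call begins: read the wrist's pose just before it. camera_model takes no time and is no camera call; for the wrist camera it gives the pose at the moment of the call.
- bot.close_job(): hands the job in; it is judged then, once.
The state is a dict: "time": time; "joint_positions": joint angles; "dq": joint speeds; "tau": joint torques, N m; "tool_pos": TCP position; "tcp_rot": TCP orientation; "contact_force": force on the tool from outside, world axes, zero at the start; "moment": the same for the moment, N m; "grip_width": finger opening in mm; "finger_force": force on a finger pad.
Only numpy, scipy, OpenCV 4.12 (cv2) and the standard library are available. Lean on these libraries where they do the work, as an engineer would, in place of code of your own. Each camera call takes 0.05 s, during which the arm holds its last target. There are 200 camera calls.

## Task

Put the four marking-out tools away: lay each one on the grey board that shows its own dark outline (the big V-block on the big rectangle, the small V-block on the small rectangle, the engineer's square on the L with stock on stock and blade on blade, the centre punch on the punch shape), right way up as it lies now and covering its outline neatly, to within a centimetre. Leave the tape measure, the jar and the marker where they are.

Things in the scene. Friction and masses are not known exactly. Their poses are not given: they have to be found in the camera images.
- vblock_big: The larger bare-steel V-block, 60 mm long (x) by 46 mm wide (y) by 40 mm high, about 0.6 kg, with a 90 degree groove 16 mm deep and 32 mm wide in its top along x. Flat vertical outer faces all round. Origin: centre of its underside. It stands on the bench, groove up, at any yaw; x and -x ends are alike.
- vblock_small: The smaller bare-steel V-block, 36 mm long (x) by 30 mm wide (y) by 26 mm high, about 0.16 kg, groove 10 mm deep and 20 mm wide along x in its top. Origin: centre of its underside. Groove up, any yaw; both ends alike.
- square: Engineer's square lying flat, 0.18 kg: steel stock with three brass rivets, 16 mm high, spanning x -38 to -22, y -35 to 35 mm (grip its middle, x -30, y 0, across the 16 mm width), and a flat blade 4 mm thick, flush with the underside, leaving one end of the stock along +x: x -22 to 38, y 13 to 35 mm. Origin: centre of the L's 76 x 70 mm bounding rectangle, at the underside.
- square_tip (a point): Middle of the blade's free end on the engineer's square, at x 38, y 24, z 4 mm in the square's frame.
- punch: Steel centre punch lying on the bench, 100 mm long, about 80 g: a square shank 14 mm wide and 14 mm high spanning x -36 to 28 mm, a cone point to +x (ends at x 50 mm), a round head 10 mm thick to -x (ends at x -50 mm). Origin: middle of its length, at the underside. Does not roll.
- pad_big: Fixed flat grey board, 3 mm thick, lying on the bench; its top is 3 mm above the bench. 90 x 78 mm, with the dark outline of the big V-block in its middle, a filled rectangle 64 mm (x) by 50 mm (y). Origin: centre of the underside. The big V-block belongs with its centre over this origin and its x along this x, either way round.
- pad_small: Fixed flat grey board, 3 mm thick, lying on the bench; its top is 3 mm above the bench. 90 x 78 mm, with the dark outline of the small V-block in its middle, a filled rectangle 40 mm (x) by 34 mm (y). Origin: centre of the underside. The small V-block belongs with its centre over this origin and its x along this x, either way round.
- pad_square: Fixed flat grey board, 3 mm thick, lying on the bench; its top is 3 mm above the bench. 96 mm (x) by 90 mm (y), with the dark L outline of the engineer's square. Origin: centre of the underside and of the L's bounding rectangle; the frame matches that of the square, so the square belongs with its origin over this one and its x and y along these (one way round only).
- outline_tip (a point): Middle of the end of the blade's outline on the L board, at x 38, y 24 mm in that board's frame, on its top: where the tip of the square's blade belongs.
- pad_punch: Fixed flat grey board, 3 mm thick, lying on the bench; its top is 3 mm above the bench. 122 mm (x) by 44 mm (y), with the dark outline of the punch, 100 mm long along x. Origin: centre of the underside and of the outline. The punch belongs with its origin over this one and its x along this x; pointing either way will do.
- tape: Bystander: yellow and black tape measure standing on the bench, 68 x 36 mm, 64 mm high, to the right of the work. Origin: centre of its underside. Leave it.
- jar: Bystander: white plastic jar with a black cap, 68 mm across, 85 mm high, to the left of the work. Origin: centre of its underside. Leave it.
- marker: Bystander: thick blue and grey marker pen lying beyond the work, 132 mm long (x), 16 mm high. Origin: under its middle. Leave it.
Things that resemble listed ones, but are neither listed nor needed, are in the scene too. What is shaped like the punch but brown or yellow is not meant. What is shaped like the pad_punch but brown is not meant.

How it is judged:
By the outcome, as a careful person would: the job done as asked, in the order asked, and still so for the second after the job is handed in, with the robot touching nothing.
It also fails if it takes over 109 s, if anything falls off the work surface, if the arm or the gripper's body presses on something with over 40 N, if the wrist force passes 120 N, or if a joint passes its speed limit or range.

## Working session

There is one attempt and no reset: what is moved stays moved. The work goes in short steps, Python scripts to look and compute and a tool call to move; the robot and the scene stay as the last step left them, time stands still between calls to the robot, and variables do not carry over. Pictures are saved under pics/ and viewed, at most 14 in all, crops included, and the job is handed in when it is done.

Besides the shell and the picture viewer there is one more tool, called after "Call:" by a JSON object that holds its "op" and its "data", one argument or row to a line. carry_out: Moves the arm, as the interface text tells. Its arguments: {"type":"object","properties":{"plan":{"type":"array"},"gripper":{"type":"number"}},"required":["plan"]}

```bash
mkdir -p pics; python3 - <<'E'
from plant import bot
import cv2,numpy as np
o=bot.get_obs();print(o, bot.grip_point_offset)
for n in ("top","scene"):
    im=bot.capture(n);cv2.imwrite(f"pics/{n}0.png",im[:,:,::-1])
    m=bot.camera_model(n);print(n,m)
E
```

```text
{'time': 0.0, 'joint_positions': array([ 1.00099221e+00,  3.42724109e-01,  1.52500526e+00, -1.64755165e-05,
        1.27536499e+00, -1.46024775e-01]), 'dq': array([ 0.00125334,  0.00083912,  0.00030202, -0.00115672, -0.00029687,
       -0.0003608 ]), 'tau': array([ 1.76392066e-03, -4.31228507e+01, -2.44220567e+01,  7.18255481e-02,
        5.58489806e-02, -9.10808853e-05]), 'tool_pos': array([215.66674877, 478.22715521, 226.04833127]), 'tcp_rot': array([-3.14010464e+00, -2.02921108e-04,  2.71781797e+00]), 'contact_force': array([-1.17448414, -0.83559044, -0.01443983]), 'moment': array([-0.00648994, -0.00837475, -0.00721996]), 'finger_force': 0.0, 'grip_width': 91.96826721338792} 18.8
top {'camera_matrix': array([[412.69218784,   0.        , 313.3527115 ],
       [  0.        , 412.69218784, 204.21763379],
       [  0.        ,   0.        ,   1.        ]]), 'R': array([[-0.00256126, -0.99995148, -0.00951197],
       [-0.99667336,  0.00332748, -0.08143184],
       [ 0.08145954,  0.00927176, -0.99663352]]), 't': array([  23.38653098,  582.198644  , 1061.66742026])}
scene {'camera_matrix': array([[482.28341284,   0.        , 323.13498361],
       [  0.        , 482.28341284, 207.98355733],
       [  0.        ,   0.        ,   1.        ]]), 'R': array([[ 0.06560709,  0.99764377,  0.02006531],
       [ 0.67125194, -0.02924638, -0.74065206],
       [-0.73832008,  0.0620609 , -0.67158909]]), 't': array([ -31.1778723 , -366.11522752, 1787.87560674])}
```

View pics/top0.png

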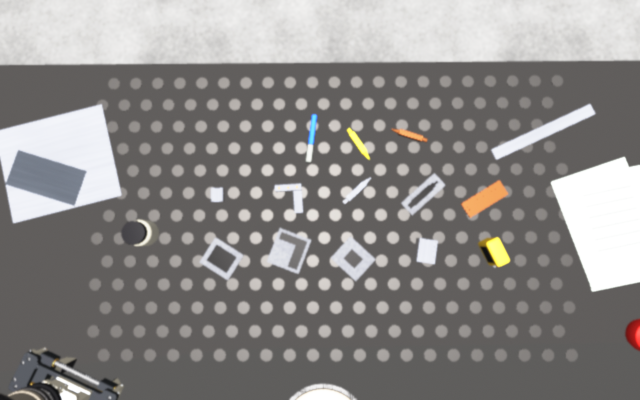

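View pics/scene0.png

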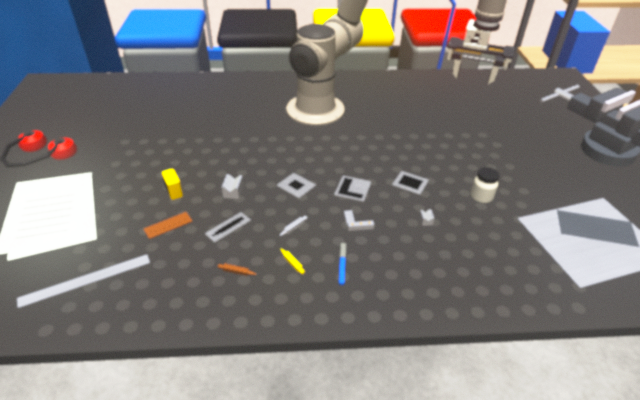

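The top view shows the boards: big at about (221,258), L at (290,250), small at (353,260), punch at (423,194). The brown one at (485,199) is a decoy. The tools are the small V-block (216,195), square (292,195), steel punch (357,190) and big V-block (427,251). The yellow (358,143) and brown (410,135) punches are decoys.

```bash
cat > h.py <<'E'
from plant import bot
import cv2,numpy as np
def plane(m,uv,z):
    uv=np.atleast_2d(np.asarray(uv,float)); K=m["camera_matrix"];R=m["R"];t=np.asarray(m["t"]).ravel()
    d=(R.T@np.linalg.inv(K)@np.c_[uv,np.ones(len(uv))].T).T; c=-R.T@t
    return c+d*((z-c[2])/d[:,2])[:,None]
def proj(m,X):
    c=(m["R"]@np.atleast_2d(np.asarray(X,float)).T).T+np.asarray(m["t"]).ravel(); p=(m["camera_matrix"]@c.T).T
    return p[:,:2]/p[:,2:]
E
python3 - <<'E'
from h import *
m=bot.camera_model("top"); im=bot.capture("top")
cv2.imwrite("pics/crop1.png",cv2.resize(im[110:290,190:450],None,fx=3,fy=3,interpolation=cv2.INTER_CUBIC)[:,:,::-1])
N={"Pbig":(221,258,3),"PL":(290,250,3),"Psm":(353,260,3),"Ppun":(423,194,3),"small":(216,195,26),"square":(292,195,10),"punch":(357,190,14),"big":(427,251,40),"jar":(138,232,85),"tape":(497,252,64)}
for k,(u,v,z) in N.items(): print(k,plane(m,(u,v),z).round(0))
E
```

```text
Pbig [[441. 268.   3.]]
PL [[462.  84.   3.]]
Psm [[435. -83.   3.]]
Ppun [[ 610. -272.    3.]]
small [[607. 278.  26.]]
square [[608.  79.  10.]]
punch [[621. -94.  14.]]
big [[ 460. -269.   40.]]
jar [[510. 456.  85.]]
tape [[ 458. -437.   64.]]
```

View pics/crop1.png

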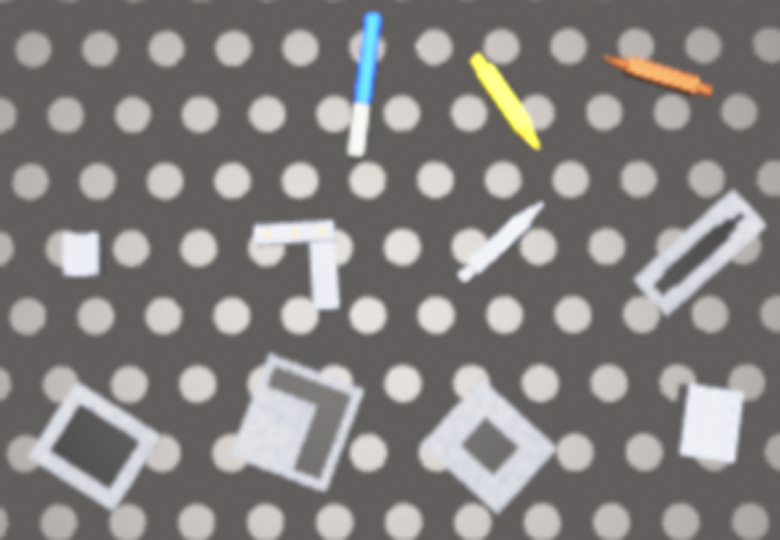

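The enlarged crop confirms it. The steel punch is the light one at crop (500,240), point towards upper right; the other two are yellow and brown. The punch board is the grey one at (700,252). The L has its stock outline along the right side and its blade along the top. I'll fly over the boards with the wrist camera.

Call:
{"op": "carry_out", "data": {
  "plan": [
    {"tx":32,"ty":-30},
    {"tx":32,"ty":-30},
    {"tx":32,"ty":-30},
    {"tx":32,"ty":-30},
    {"tx":32,"ty":-30},
    {"tx":32,"ty":-30},
    {"tx":33,"ty":-30},
    {}
  ]
}}

```text
invalid input at $.plan[0]: expected keys tx, ty, tz, rx, ry, rz
```

```bash
python3 - <<'E'
from h import *
o=bot.get_obs();m=bot.camera_model("wrist"); im=bot.capture("wrist")
cv2.imwrite("pics/w1.png",im[:,:,::-1]); print(o["time"],o["tool_pos"],o["tcp_rot"],m)
print(plane(m,[(0,0),(639,0),(639,399),(0,399),(320,200)],3).round())
print(proj(m,[(441,268,3)]))
E
```

```text
0.15 [215.72831485 478.34392654 226.22133437] [-3.14053167e+00 -1.61637736e-04  2.71779864e+00] {'camera_matrix': array([[308.11533895,   0.        , 315.86563588],
       [  0.        , 308.11533895, 195.95762897],
       [  0.        ,   0.        ,   1.        ]]), 'R': array([[ 0.41153282,  0.91139248, -0.00211777],
       [ 0.8826308 , -0.39796436,  0.2501744 ],
       [ 0.22716427, -0.10482418, -0.96819847]]), 't': array([-524.21754362,  -30.79023154,  389.08030178])}
[[-101.  241.    3.]
 [ 187.  878.    3.]
 [ 740.  784.    3.]
 [ 338. -111.    3.]
 [ 251.  468.    3.]]
[[249.64884054 365.75843887]]
```

View pics/w1.png

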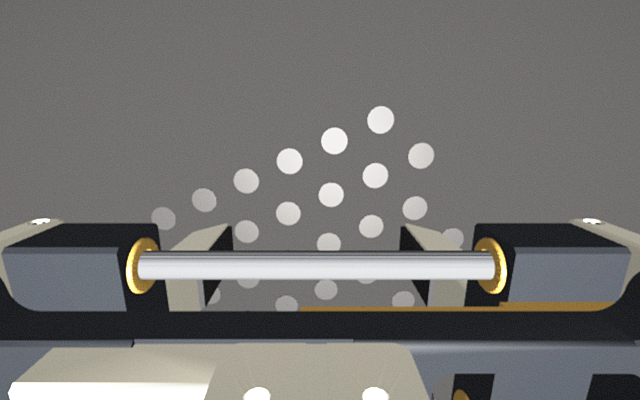

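The wrist picture shows bench dots only. The gripper hides everything below row ~225, so things under the TCP appear around row 140. Every row of a plan needs all six keys.

Call:
{"op": "carry_out", "data": {
  "plan": [
    {"tx":32,"ty":-30,"tz":0,"rx":0,"ry":0,"rz":0},
    {"tx":32,"ty":-30,"tz":0,"rx":0,"ry":0,"rz":0},
    {"tx":32,"ty":-30,"tz":0,"rx":0,"ry":0,"rz":0},
    {"tx":32,"ty":-30,"tz":0,"rx":0,"ry":0,"rz":0},
    {"tx":32,"ty":-30,"tz":0,"rx":0,"ry":0,"rz":0},
    {"tx":32,"ty":-30,"tz":0,"rx":0,"ry":0,"rz":0},
    {"tx":33,"ty":-30,"tz":0,"rx":0,"ry":0,"rz":0},
    {"tx":0,"ty":0,"tz":0,"rx":0,"ry":0,"rz":0}
  ]
}}

```text
time: 1.0
tool_pos: [444.3, 265.1, 226.4]
tcp_rot: [-3.141, 0.002, 2.712]
contact_force: [-0.3, 0.7, 0.3]
grip_width: 91.5
finger_force: 0.0
```

```bash
cat >> h.py <<'E'
def snap(name,cam="wrist"):
    o=bot.get_obs();m=bot.camera_model(cam); im=bot.capture(cam)
    cv2.imwrite(f"pics/{name}.png",im[:,:,::-1]); np.savez(f"pics/{name}.npz",im=im,**m)
    print(name,round(o["time"],2),o["tool_pos"].round(1),o["tcp_rot"].round(3)); return m,im
E
python3 - <<'E'
from h import *
m,im=snap("w2"); print(proj(m,[(441,268,3)]))
E
```

```text
w2 1.0 [444.3 265.1 226.4] [-3.141e+00  2.000e-03  2.712e+00]
[[317.14488012 168.30524813]]
```

View pics/w2.png

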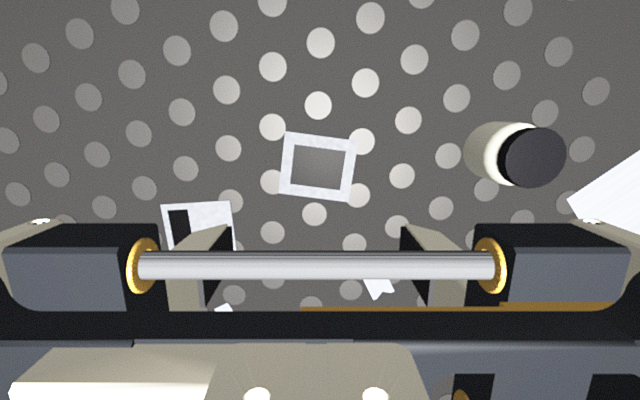

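Call:
{"op": "carry_out", "data": {
  "plan": [
    {"tx":5,"ty":-46,"tz":0,"rx":0,"ry":0,"rz":0},
    {"tx":5,"ty":-46,"tz":0,"rx":0,"ry":0,"rz":0},
    {"tx":5,"ty":-46,"tz":0,"rx":0,"ry":0,"rz":0},
    {"tx":6,"ty":-46,"tz":0,"rx":0,"ry":0,"rz":0},
    {"tx":0,"ty":0,"tz":0,"rx":0,"ry":0,"rz":0}
  ]
}}

```text
time: 1.55
tool_pos: [461.9, 81.2, 226.8]
tcp_rot: [-3.14, 0.001, 2.713]
contact_force: [-0.3, 0.7, -0.5]
grip_width: 91.7
finger_force: 0.0
```

```bash
python3 - <<'E'
from h import *
m,im=snap("w3"); print(proj(m,[(462,84,3)]))
E
```

```text
w3 1.55 [461.9  81.2 226.8] [-3.140e+00  1.000e-03  2.713e+00]
[[318.28635817 170.91854937]]
```

Call:
{"op": "carry_out", "data": {
  "plan": [
    {"tx":-7,"ty":-42,"tz":0,"rx":0,"ry":0,"rz":0},
    {"tx":-7,"ty":-42,"tz":0,"rx":0,"ry":0,"rz":0},
    {"tx":-7,"ty":-42,"tz":0,"rx":0,"ry":0,"rz":0},
    {"tx":-6,"ty":-41,"tz":0,"rx":0,"ry":0,"rz":0},
    {"tx":0,"ty":0,"tz":0,"rx":0,"ry":0,"rz":0}
  ]
}}

```text
time: 2.1
tool_pos: [434.6, -84.2, 226.7]
tcp_rot: [-3.141, 0.0, 2.715]
contact_force: [-0.6, 0.0, 0.6]
grip_width: 92.0
finger_force: 0.0
```

```bash
python3 - <<'E'
from h import *
m,im=snap("w4"); print(proj(m,[(435,-83,3)]))
E
```

```text
w4 2.1 [434.6 -84.2 226.7] [-3.141  0.     2.715]
[[317.13820383 171.67367138]]
```

Call:
{"op": "carry_out", "data": {
  "plan": [
    {"tx":6,"ty":-46,"tz":0,"rx":0,"ry":0,"rz":0},
    {"tx":6,"ty":-46,"tz":0,"rx":0,"ry":0,"rz":0},
    {"tx":6,"ty":-46,"tz":0,"rx":0,"ry":0,"rz":0},
    {"tx":6,"ty":-48,"tz":0,"rx":0,"ry":0,"rz":0},
    {"tx":0,"ty":0,"tz":0,"rx":0,"ry":0,"rz":0}
  ]
}}

```text
time: 2.65
tool_pos: [460.5, -270.7, 226.1]
tcp_rot: [-3.141, 0.001, 2.716]
contact_force: [0.1, 0.7, 0.2]
grip_width: 91.9
finger_force: 0.0
```

```bash
python3 - <<'E'
from h import *
m,im=snap("w5"); print(proj(m,[(460,-269,40),(460,-269,0)]))
E
```

```text
w5 2.65 [ 460.5 -270.7  226.1] [-3.141e+00  1.000e-03  2.716e+00]
[[317.30365034 176.51980379]
 [317.21108657 170.47270677]]
```

View pics/w5.png

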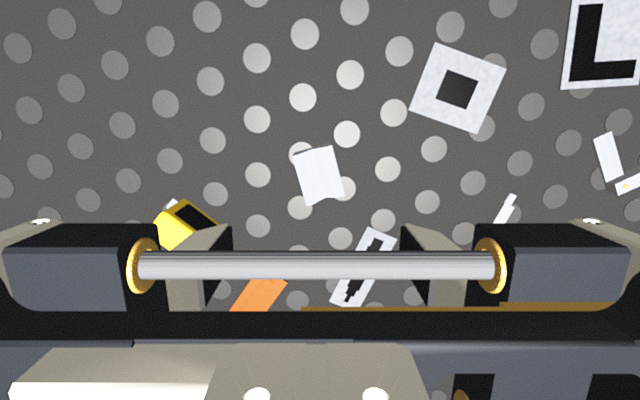

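w2 shows the big board at (318,166), clear of everything. w5 shows the big V-block at (319,176), the small board at (457,88) and part of the L. Next I measure outlines from the dark holes and the block from its contour.

```bash
cat >> h.py <<'E'
def load(n):
    d=np.load(f"pics/{n}.npz"); return {k:d[k] for k in("camera_matrix","R","t")},d["im"]
def mask(im,thr=None):
    g=cv2.cvtColor(im,cv2.COLOR_RGB2GRAY); return (g>(thr or 130)).astype(np.uint8)*255
def inside(cs,uv): return [c for c in cs if cv2.pointPolygonTest(c,(float(uv[0]),float(uv[1])),False)>=0]
def rect(m,c,z):
    P=plane(m,c.reshape(-1,2),z)[:,:2].astype(np.float32); (x,y),(w,h),a=cv2.minAreaRect(P)
    if w<h: w,h,a=h,w,a+90
    return np.round([x,y,w,h,np.radians((a+90)%180-90)],3)
def hole(m,im,uv,z,thr=130):
    cs,_=cv2.findContours(255-mask(im,thr),cv2.RETR_LIST,cv2.CHAIN_APPROX_NONE)
    cs=inside(cs,uv); return min(cs,key=cv2.contourArea) if cs else None
E
python3 - <<'E'
from h import *
for n,uv in(("w2",(318,168)),("w4",(318,172)),("w5",(457,88)),("w3",(318,172))):
    m,im=load(n); g=cv2.cvtColor(im,cv2.COLOR_RGB2GRAY)
    u,v=uv; print(n,g[v,u-60:u+60:6])
    for t in (90,110,130,150):
        c=hole(m,im,uv,3,t); print(t, None if c is None else (rect(m,c,3),cv2.contourArea(c)))
m,im=load("w5"); print(im[176,270:370:5])
E
```

```text
w2 [106 105 100 104 240 235 118 120 120 125 131 129 127 130 130 237 140 113
 106 104]
90 None
110 (array([433.577, 269.769, 152.543, 104.346,   0.986]), 6959.0)
130 (array([4.41095e+02, 2.69128e+02, 1.78800e+00, 1.77000e+00, 3.53000e-01]), 2.0)
150 (array([439.937, 268.511,  62.522,  48.466,   1.012]), 1848.0)
w4 [107 101 102 103 115 235 238 231 112 115 116 128 123 118 234 232 235 101
 106 104]
90 None
110 (array([435.615, -91.933, 144.304, 103.048,   0.982]), 5894.5)
130 (array([439.554, -81.084,  37.651,  31.724,   0.822]), 705.0)
150 (array([439.495, -81.096,  38.341,  32.44 ,   0.822]), 733.0)
w5 [105 105 103  90 234 236 230 149  62  58  60  56  48 182 229 231 235  92
 107 102]
90 (array([439.316, -81.139,  38.469,  32.417,   0.821]), 907.0)
110 (array([439.233, -81.258,  38.789,  32.905,   0.818]), 930.5)
130 (array([439.263, -81.258,  39.182,  33.115,   0.828]), 945.0)
150 (array([439.151, -81.316,  39.741,  33.546,   0.821]), 965.0)
w3 [200 203 212 214 102 234 107 114 123 125 230 232 233 236 234 239 237 137
 104 104]
90 None
110 (array([ 4.61618e+02,  9.67330e+01,  1.24565e+02,  1.09919e+02,
       -3.68000e-01]), 6633.5)
130 (array([ 4.61661e+02,  9.68690e+01,  1.24475e+02,  1.09498e+02,
       -3.69000e-01]), 6538.0)
150 (array([ 4.61164e+02,  9.72310e+01,  1.23036e+02,  1.09202e+02,
       -3.67000e-01]), 6433.5)
[[162 158 156]
 [104 102 103]
 [106 101  98]
 [105 102 102]
 [104 102  99]
 [102 103  97]
 [246 248 252]
 [243 246 250]
 [243 247 250]
 [244 247 251]
 [244 247 250]
 [243 246 249]
 [246 248 251]
 [244 246 250]
 [181 179 189]
 [166 160 156]
 [104  99  99]
 [103 104 102]
 [105 105 103]
 [105 104 101]]
```

```bash
python3 - <<'E'
from h import *
m,im=load("w3")
cs,_=cv2.findContours(255-mask(im,180),cv2.RETR_LIST,cv2.CHAIN_APPROX_NONE)
for c in cs:
    r=rect(m,c,3)
    if 60<r[2]<85 and r[3]>55:
        print("L",r,cv2.contourArea(c)); P=cv2.approxPolyDP(c,3,True).reshape(-1,2); print(P.tolist(),plane(m,P,3)[:,:2].round(1).tolist())
m,im=load("w5")
for t in (215,225,235):
    cs,_=cv2.findContours(mask(im,t),cv2.RETR_EXTERNAL,cv2.CHAIN_APPROX_NONE)
    for c in inside(cs,(319,176)):print("big",t,rect(m,c,40),cv2.contourArea(c),cv2.approxPolyDP(c,3,True).reshape(-1,2).tolist())
big=[]
cv2.imwrite("pics/big.png",cv2.resize(im[130:220,270:370],None,fx=5,fy=5,interpolation=cv2.INTER_CUBIC)[:,:,::-1])
E
```

```text
L [ 4.60386e+02  8.86760e+01  7.93920e+01  7.30510e+01 -3.67000e-01] 1740.0
[[290, 138], [295, 200], [351, 197], [351, 183], [315, 185], [310, 137]] [[410.8, 69.4], [483.9, 41.3], [510.0, 108.1], [493.2, 115.2], [476.7, 72.8], [419.8, 92.1]]
big 215 [ 4.56924e+02 -2.61475e+02  7.67860e+01  6.01790e+01 -1.30000e-01] 2357.0 [[292, 146], [290, 158], [307, 206], [324, 197], [344, 199], [353, 193], [350, 179], [338, 174], [331, 146], [294, 156], [293, 151], [310, 146]]
big 225 [ 4.55112e+02 -2.61853e+02  7.32990e+01  5.82530e+01 -1.30000e-01] 2122.5 [[291, 148], [290, 157], [306, 205], [326, 196], [344, 196], [341, 179], [352, 183], [339, 176], [331, 146], [290, 155], [294, 150], [309, 145], [297, 143]]
big 235 [ 4.59461e+02 -2.67587e+02  6.12860e+01  4.58860e+01 -1.47000e-01] 1970.5 [[331, 146], [292, 157], [307, 205], [325, 196], [344, 195]]
```

View pics/big.png

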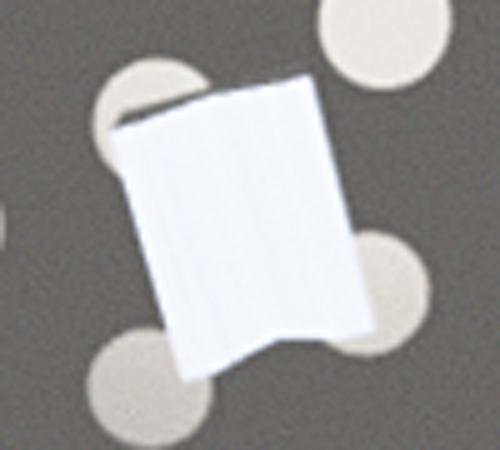

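The big V-block's top face has corners at (293,156), (332,145), (345,196) and (307,206). It measures 61x46 mm, as expected, centred at (459.5,-267.6) with yaw -0.147. Board poses:

| Board | x, y (mm) | Yaw (rad) |
|---|---|---|
| big | 440, 268.5 | 1.012 |
| small | 439.4, -81.2 | 0.822 |
| L | 460.4, 88.7 | 2.774 |

Now to pick the big block.

Call:
{"op": "carry_out", "data": {
  "plan": [
    {"tx":-1,"ty":3,"tz":-20,"rx":0,"ry":0,"rz":0.14},
    {"tx":0,"ty":0,"tz":-40,"rx":0,"ry":0,"rz":0.139},
    {"tx":0,"ty":0,"tz":-40,"rx":0,"ry":0,"rz":0},
    {"tx":0,"ty":0,"tz":-40,"rx":0,"ry":0,"rz":0},
    {"tx":0,"ty":0,"tz":-40,"rx":0,"ry":0,"rz":0},
    {"tx":0,"ty":0,"tz":-25,"rx":0,"ry":0,"rz":0},
    {"tx":0,"ty":0,"tz":-13,"rx":0,"ry":0,"rz":0},
    {"tx":0,"ty":0,"tz":0,"rx":0,"ry":0,"rz":0}
  ]
}}

```text
time: 3.5
tool_pos: [457.9, -262.8, 7.6]
tcp_rot: [3.14, -0.003, 2.999]
contact_force: [0.1, -0.2, -0.1]
grip_width: 91.5
finger_force: 0.0
```

Call:
{"op": "carry_out", "data": {
  "gripper": 1,
  "plan": [
    {"tx":0,"ty":0,"tz":0,"rx":0,"ry":0,"rz":0},
    {"tx":0,"ty":0,"tz":0,"rx":0,"ry":0,"rz":0},
    {"tx":0,"ty":0,"tz":0,"rx":0,"ry":0,"rz":0},
    {"tx":0,"ty":0,"tz":0,"rx":0,"ry":0,"rz":0},
    {"tx":0,"ty":0,"tz":0,"rx":0,"ry":0,"rz":0},
    {"tx":0,"ty":0,"tz":0,"rx":0,"ry":0,"rz":0},
    {"tx":0,"ty":0,"tz":0,"rx":0,"ry":0,"rz":0},
    {"tx":0,"ty":0,"tz":0,"rx":0,"ry":0,"rz":0}
  ]
}}

```text
time: 4.3
tool_pos: [458.0, -265.9, 9.0]
tcp_rot: [-3.141, 0.001, 2.997]
contact_force: [-1.0, -2.6, 3.0]
grip_width: 45.8
finger_force: 30.0
```

Call:
{"op": "carry_out", "data": {
  "plan": [
    {"tx":0,"ty":0,"tz":20,"rx":0,"ry":0,"rz":0},
    {"tx":0,"ty":0,"tz":40,"rx":0,"ry":0,"rz":0},
    {"tx":0,"ty":0,"tz":40,"rx":0,"ry":0,"rz":0},
    {"tx":0,"ty":20,"tz":0,"rx":0,"ry":0,"rz":0}
  ]
}}

```text
time: 4.7
tool_pos: [460.4, -248.5, 113.0]
tcp_rot: [-3.137, 0.008, 2.995]
contact_force: [0.4, 0.4, -6.1]
grip_width: 45.7
finger_force: 30.0
```

Call:
{"op": "carry_out", "data": {
  "plan": [
    {"tx":-2,"ty":43,"tz":0,"rx":0,"ry":0,"rz":0.1},
    {"tx":-2,"ty":43,"tz":0,"rx":0,"ry":0,"rz":0.1},
    {"tx":-2,"ty":43,"tz":0,"rx":0,"ry":0,"rz":0.1},
    {"tx":-2,"ty":43,"tz":0,"rx":0,"ry":0,"rz":0.1},
    {"tx":-2,"ty":43,"tz":0,"rx":0,"ry":0,"rz":0.1},
    {"tx":-2,"ty":43,"tz":0,"rx":0,"ry":0,"rz":0.1},
    {"tx":-2,"ty":43,"tz":0,"rx":0,"ry":0,"rz":0.1},
    {"tx":-2,"ty":43,"tz":0,"rx":0,"ry":0,"rz":0.1},
    {"tx":-2,"ty":43,"tz":0,"rx":0,"ry":0,"rz":0.1},
    {"tx":0,"ty":43,"tz":0,"rx":0,"ry":0,"rz":0.1},
    {"tx":0,"ty":43,"tz":0,"rx":0,"ry":0,"rz":0.1},
    {"tx":0,"ty":43,"tz":0,"rx":0,"ry":0,"rz":0.057}
  ]
}}

```text
time: 5.9
tool_pos: [438.3, 272.0, 107.5]
tcp_rot: [3.139, -0.003, -2.126]
contact_force: [1.2, -0.3, -8.0]
grip_width: 46.0
finger_force: 30.0
```

Call:
{"op": "carry_out", "data": {
  "plan": [
    {"tx":0,"ty":0,"tz":0,"rx":0,"ry":0,"rz":0},
    {"tx":0,"ty":0,"tz":0,"rx":0,"ry":0,"rz":0}
  ]
}}

```text
time: 6.1
tool_pos: [438.3, 271.0, 107.3]
tcp_rot: [3.139, -0.003, -2.127]
contact_force: [-0.5, -0.4, -6.9]
grip_width: 45.8
finger_force: 30.0
```

```bash
python3 - <<'E'
from h import *
m,im=snap("w6"); print(bot.get_obs()["joint_positions"].round(2))
E
```

```text
w6 6.1 [438.3 271.  107.3] [ 3.139e+00 -3.000e-03 -2.127e+00]
[ 0.4   0.46  1.71 -0.    0.98 -2.18]
```

Call:
{"op": "carry_out", "data": {
  "plan": [
    {"tx":1,"ty":-4,"tz":-40,"rx":0,"ry":0,"rz":0},
    {"tx":0,"ty":0,"tz":-30,"rx":0,"ry":0,"rz":0},
    {"tx":0,"ty":0,"tz":-15,"rx":0,"ry":0,"rz":0},
    {"tx":0,"ty":0,"tz":-6,"rx":0,"ry":0,"rz":0},
    {"tx":0,"ty":0,"tz":-3,"rx":0,"ry":0,"rz":0},
    {"tx":0,"ty":0,"tz":0,"rx":0,"ry":0,"rz":0}
  ]
}}

```text
time: 6.75
tool_pos: [441.3, 266.2, 15.1]
tcp_rot: [-3.141, 0.0, -2.13]
contact_force: [0.8, 0.9, -6.2]
grip_width: 46.2
finger_force: 30.0
```

Call:
{"op": "carry_out", "data": {
  "plan": [
    {"tx":0,"ty":1,"tz":-2,"rx":0,"ry":0,"rz":0},
    {"tx":0,"ty":0,"tz":-1,"rx":0,"ry":0,"rz":0},
    {"tx":0,"ty":0,"tz":0,"rx":0,"ry":0,"rz":0}
  ]
}}

```text
time: 7.05
tool_pos: [441.0, 267.7, 12.1]
tcp_rot: [-3.141, 0.001, -2.129]
contact_force: [0.5, -0.6, -7.5]
grip_width: 45.8
finger_force: 30.0
```

Call:
{"op": "carry_out", "data": {
  "plan": [
    {"tx":0,"ty":0,"tz":-1,"rx":0,"ry":0,"rz":0},
    {"tx":0,"ty":0,"tz":0,"rx":0,"ry":0,"rz":0}
  ]
}}

```text
time: 7.25
tool_pos: [441.1, 267.8, 12.0]
tcp_rot: [-3.141, 0.001, -2.129]
contact_force: [-2.8, -0.4, 4.7]
grip_width: 46.1
finger_force: 30.0
```

Call:
{"op": "carry_out", "data": {
  "gripper": 0,
  "plan": [
    {"tx":0,"ty":0,"tz":0,"rx":0,"ry":0,"rz":0},
    {"tx":0,"ty":0,"tz":0,"rx":0,"ry":0,"rz":0},
    {"tx":0,"ty":0,"tz":0,"rx":0,"ry":0,"rz":0},
    {"tx":0,"ty":0,"tz":0,"rx":0,"ry":0,"rz":0},
    {"tx":0,"ty":0,"tz":0,"rx":0,"ry":0,"rz":0}
  ]
}}

```text
time: 7.75
tool_pos: [441.0, 267.6, 10.7]
tcp_rot: [3.142, 0.0, -2.129]
contact_force: [0.5, 0.4, 0.5]
grip_width: 81.2
finger_force: 0.0
```

Call:
{"op": "carry_out", "data": {
  "plan": [
    {"tx":0,"ty":0,"tz":20,"rx":0,"ry":0,"rz":0},
    {"tx":0,"ty":0,"tz":45,"rx":0,"ry":0,"rz":0},
    {"tx":0,"ty":0,"tz":45,"rx":0,"ry":0,"rz":0},
    {"tx":0,"ty":0,"tz":45,"rx":0,"ry":0,"rz":0},
    {"tx":0,"ty":0,"tz":45,"rx":0,"ry":0,"rz":0},
    {"tx":0,"ty":0,"tz":0,"rx":0,"ry":0,"rz":0},
    {"tx":0,"ty":0,"tz":0,"rx":0,"ry":0,"rz":0}
  ]
}}

```text
time: 8.45
tool_pos: [441.1, 267.7, 211.5]
tcp_rot: [-3.14, 0.002, -2.129]
contact_force: [-0.2, 0.3, -0.4]
grip_width: 92.0
finger_force: 0.0
```

```bash
python3 - <<'E'
from h import *
m,im=snap("w7"); print(proj(m,[(440,268.5,3),(607,278,26)]))
cv2.imwrite("pics/w7c.png",im[0:240,120:560][:,:,::-1])
for t in (215,225,240):
    cs,_=cv2.findContours(mask(im,t),cv2.RETR_EXTERNAL,cv2.CHAIN_APPROX_NONE)
    for c in inside(cs,proj(m,[(440,268.5,43)])[0]):print("big",t,rect(m,c,43),cv2.contourArea(c))
E
```

```text
w7 8.45 [441.1 267.7 211.5] [-3.140e+00  2.000e-03 -2.129e+00]
[[317.00637579 173.74060029]
 [204.12484677 255.89902959]]
big 215 [431.175 252.159 101.577  70.114   1.017] 5017.0
big 225 [431.455 252.535 100.402  70.143   1.013] 4959.0
big 240 [441.609 268.95   59.412  49.741   1.012] 2185.0
```

View pics/w7c.png

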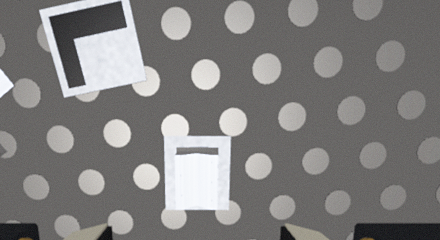

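The big block sits in its outline: (441.6,269.0) against (440,268.5), yaw matched. Next, the small block.

Call:
{"op": "carry_out", "data": {
  "plan": [
    {"tx":33,"ty":2,"tz":0,"rx":0,"ry":0,"rz":-0.14},
    {"tx":33,"ty":2,"tz":0,"rx":0,"ry":0,"rz":-0.14},
    {"tx":33,"ty":2,"tz":0,"rx":0,"ry":0,"rz":-0.14},
    {"tx":33,"ty":2,"tz":0,"rx":0,"ry":0,"rz":-0.14},
    {"tx":34,"ty":2,"tz":0,"rx":0,"ry":0,"rz":-0.14},
    {"tx":0,"ty":0,"tz":0,"rx":0,"ry":0,"rz":-0.14},
    {"tx":0,"ty":0,"tz":0,"rx":0,"ry":0,"rz":-0.14},
    {"tx":0,"ty":0,"tz":0,"rx":0,"ry":0,"rz":0},
    {"tx":0,"ty":0,"tz":0,"rx":0,"ry":0,"rz":0}
  ]
}}

```text
time: 9.4
tool_pos: [606.3, 277.4, 209.0]
tcp_rot: [-3.141, -0.003, -3.106]
contact_force: [0.1, 0.7, 0.2]
grip_width: 91.7
finger_force: 0.0
```

```bash
python3 - <<'E'
from h import *
m,im=snap("w8"); p=proj(m,[(607,278,26)])[0];print(p)
u,v=p.astype(int); cv2.imwrite("pics/w8c.png",cv2.resize(im[v-45:v+45,u-50:u+50],None,fx=5,fy=5,interpolation=cv2.INTER_CUBIC)[:,:,::-1]); print(u-50,v-45)
for t in (225,235,240,243):
    cs,_=cv2.findContours(mask(im,t),cv2.RETR_EXTERNAL,cv2.CHAIN_APPROX_NONE)
    for c in inside(cs,p):print(t,rect(m,c,26),cv2.contourArea(c),cv2.approxPolyDP(c,2,True).reshape(-1,2).tolist())
E
```

```text
w8 9.4 [606.3 277.4 209. ] [-3.141e+00 -3.000e-03 -3.106e+00]
[316.52928397 179.31006522]
266 134
225 [6.07966e+02 2.78731e+02 3.65630e+01 2.95800e+01 2.60000e-02] 763.0 [[305, 165], [304, 195], [328, 196], [329, 166]]
235 [6.08001e+02 2.78005e+02 3.43750e+01 2.84670e+01 3.60000e-02] 725.0 [[304, 166], [304, 195], [329, 195], [329, 166]]
240 [6.08001e+02 2.78005e+02 3.43740e+01 2.84670e+01 3.60000e-02] 710.0 [[304, 166], [304, 195], [329, 195], [329, 166]]
243 [6.08047e+02 2.78143e+02 3.45340e+01 2.78440e+01 4.60000e-02] 636.0 [[304, 166], [305, 195], [328, 195], [328, 189], [328, 194], [325, 193], [325, 179], [328, 176], [329, 186], [329, 166]]
```

View pics/w8c.png

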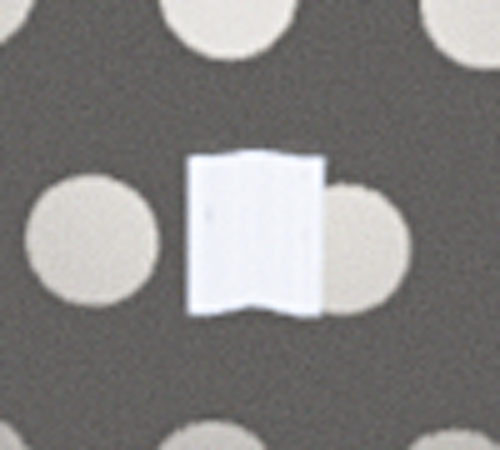

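The crop shows the small V-block's top face, corners about (304,165) and (329,195), 35x29 mm. It's centred at (608,278.2) with yaw ~0.035, already in line with the gripper.

Call:
{"op": "carry_out", "data": {
  "plan": [
    {"tx":1,"ty":1,"tz":-45,"rx":0,"ry":0,"rz":0},
    {"tx":0,"ty":0,"tz":-45,"rx":0,"ry":0,"rz":0},
    {"tx":0,"ty":0,"tz":-45,"rx":0,"ry":0,"rz":0},
    {"tx":0,"ty":0,"tz":-35,"rx":0,"ry":0,"rz":0},
    {"tx":0,"ty":0,"tz":-20,"rx":0,"ry":0,"rz":0},
    {"tx":0,"ty":0,"tz":-10,"rx":0,"ry":0,"rz":0},
    {"tx":0,"ty":0,"tz":0,"rx":0,"ry":0,"rz":0},
    {"tx":0,"ty":0,"tz":0,"rx":0,"ry":0,"rz":0}
  ]
}}

```text
time: 10.25
tool_pos: [608.6, 278.9, 12.0]
tcp_rot: [3.141, 0.002, -3.108]
contact_force: [0.4, -0.3, 0.7]
grip_width: 91.8
finger_force: 0.0
```

Call:
{"op": "carry_out", "data": {
  "plan": [
    {"tx":0,"ty":0,"tz":-5,"rx":0,"ry":0,"rz":0},
    {"tx":0,"ty":0,"tz":-2,"rx":0,"ry":0,"rz":0},
    {"tx":0,"ty":0,"tz":0,"rx":0,"ry":0,"rz":0}
  ]
}}

```text
time: 10.55
tool_pos: [607.9, 278.6, 4.0]
tcp_rot: [3.141, 0.0, -3.109]
contact_force: [0.4, 0.1, -0.8]
grip_width: 91.6
finger_force: 0.0
```

Call:
{"op": "carry_out", "data": {
  "gripper": 1,
  "plan": [
    {"tx":0,"ty":0,"tz":0,"rx":0,"ry":0,"rz":0},
    {"tx":0,"ty":0,"tz":0,"rx":0,"ry":0,"rz":0},
    {"tx":0,"ty":0,"tz":0,"rx":0,"ry":0,"rz":0},
    {"tx":0,"ty":0,"tz":0,"rx":0,"ry":0,"rz":0},
    {"tx":0,"ty":0,"tz":0,"rx":0,"ry":0,"rz":0},
    {"tx":0,"ty":0,"tz":0,"rx":0,"ry":0,"rz":0},
    {"tx":0,"ty":0,"tz":0,"rx":0,"ry":0,"rz":0},
    {"tx":0,"ty":0,"tz":0,"rx":0,"ry":0,"rz":0},
    {"tx":0,"ty":0,"tz":0,"rx":0,"ry":0,"rz":0}
  ]
}}

```text
time: 11.45
tool_pos: [607.9, 278.6, 3.7]
tcp_rot: [3.142, 0.0, -3.109]
contact_force: [-0.1, -0.7, -0.3]
grip_width: 29.9
finger_force: 30.0
```

Call:
{"op": "carry_out", "data": {
  "plan": [
    {"tx":0,"ty":0,"tz":20,"rx":0,"ry":0,"rz":0},
    {"tx":0,"ty":0,"tz":40,"rx":0,"ry":0,"rz":0},
    {"tx":0,"ty":0,"tz":40,"rx":0,"ry":0,"rz":0},
    {"tx":-18,"ty":-40,"tz":0,"rx":0,"ry":0,"rz":0.1},
    {"tx":-18,"ty":-40,"tz":0,"rx":0,"ry":0,"rz":0.1},
    {"tx":-18,"ty":-40,"tz":0,"rx":0,"ry":0,"rz":0.1},
    {"tx":-19,"ty":-40,"tz":0,"rx":0,"ry":0,"rz":0.1},
    {"tx":-19,"ty":-40,"tz":0,"rx":0,"ry":0,"rz":0.1},
    {"tx":-19,"ty":-40,"tz":0,"rx":0,"ry":0,"rz":0.1},
    {"tx":-19,"ty":-40,"tz":0,"rx":0,"ry":0,"rz":0.1},
    {"tx":-19,"ty":-40,"tz":0,"rx":0,"ry":0,"rz":0.089},
    {"tx":-19,"ty":-40,"tz":0,"rx":0,"ry":0,"rz":0}
  ]
}}

```text
time: 12.65
tool_pos: [438.8, -82.7, 103.8]
tcp_rot: [-3.142, 0.0, -2.317]
contact_force: [0.5, -1.8, -1.7]
grip_width: 29.8
finger_force: 30.0
```

Call:
{"op": "carry_out", "data": {
  "plan": [
    {"tx":0,"ty":0,"tz":0,"rx":0,"ry":0,"rz":0},
    {"tx":0,"ty":0,"tz":0,"rx":0,"ry":0,"rz":0}
  ]
}}

```text
time: 12.85
tool_pos: [439.6, -82.2, 103.8]
tcp_rot: [3.141, 0.0, -2.323]
contact_force: [-0.7, 0.9, -0.9]
grip_width: 30.0
finger_force: 30.0
```

Call:
{"op": "carry_out", "data": {
  "plan": [
    {"tx":0,"ty":1,"tz":-40,"rx":0,"ry":0,"rz":0},
    {"tx":0,"ty":0,"tz":-30,"rx":0,"ry":0,"rz":0},
    {"tx":0,"ty":0,"tz":-15,"rx":0,"ry":0,"rz":0},
    {"tx":0,"ty":0,"tz":-6,"rx":0,"ry":0,"rz":0},
    {"tx":0,"ty":0,"tz":-3,"rx":0,"ry":0,"rz":0},
    {"tx":0,"ty":0,"tz":-1,"rx":0,"ry":0,"rz":0},
    {"tx":0,"ty":0,"tz":0,"rx":0,"ry":0,"rz":0}
  ]
}}

```text
time: 13.55
tool_pos: [440.5, -80.3, 9.4]
tcp_rot: [-3.14, 0.001, -2.32]
contact_force: [0.4, -0.1, -1.9]
grip_width: 29.9
finger_force: 30.0
```

Call:
{"op": "carry_out", "data": {
  "plan": [
    {"tx":-1,"ty":0,"tz":-1,"rx":0,"ry":0,"rz":0},
    {"tx":0,"ty":0,"tz":-1,"rx":0,"ry":0,"rz":0},
    {"tx":0,"ty":0,"tz":0,"rx":0,"ry":0,"rz":0}
  ]
}}

```text
time: 13.85
tool_pos: [438.9, -80.5, 6.9]
tcp_rot: [-3.141, 0.0, -2.321]
contact_force: [-0.9, -0.1, -1.7]
grip_width: 29.7
finger_force: 30.0
```

Call:
{"op": "carry_out", "data": {
  "plan": [
    {"tx":0,"ty":0,"tz":-0.7,"rx":0,"ry":0,"rz":0},
    {"tx":0,"ty":0,"tz":0,"rx":0,"ry":0,"rz":0}
  ]
}}

```text
time: 14.05
tool_pos: [439.0, -80.5, 6.7]
tcp_rot: [-3.141, 0.0, -2.321]
contact_force: [-2.0, 0.8, 5.5]
grip_width: 29.8
finger_force: 30.0
```

Call:
{"op": "carry_out", "data": {
  "gripper": 0,
  "plan": [
    {"tx":0,"ty":0,"tz":0,"rx":0,"ry":0,"rz":0},
    {"tx":0,"ty":0,"tz":0,"rx":0,"ry":0,"rz":0},
    {"tx":0,"ty":0,"tz":0,"rx":0,"ry":0,"rz":0},
    {"tx":0,"ty":0,"tz":0,"rx":0,"ry":0,"rz":0},
    {"tx":0,"ty":0,"tz":0,"rx":0,"ry":0,"rz":0}
  ]
}}

```text
time: 14.55
tool_pos: [438.9, -80.4, 6.0]
tcp_rot: [3.141, -0.0, -2.32]
contact_force: [-0.3, -0.3, -0.9]
grip_width: 64.9
finger_force: 0.0
```

Call:
{"op": "carry_out", "data": {
  "plan": [
    {"tx":0,"ty":0,"tz":20,"rx":0,"ry":0,"rz":0},
    {"tx":0,"ty":0,"tz":45,"rx":0,"ry":0,"rz":0},
    {"tx":0,"ty":0,"tz":45,"rx":0,"ry":0,"rz":0},
    {"tx":0,"ty":0,"tz":45,"rx":0,"ry":0,"rz":0},
    {"tx":0,"ty":0,"tz":45,"rx":0,"ry":0,"rz":0},
    {"tx":0,"ty":0,"tz":0,"rx":0,"ry":0,"rz":0},
    {"tx":0,"ty":0,"tz":0,"rx":0,"ry":0,"rz":0}
  ]
}}

```text
time: 15.25
tool_pos: [439.1, -80.5, 206.7]
tcp_rot: [-3.14, 0.001, -2.32]
contact_force: [-0.0, 0.4, -0.9]
grip_width: 91.7
finger_force: 0.0
```

```bash
python3 - <<'E'
from h import *
m,im=snap("w9"); p=proj(m,[(439.4,-81.2,29)])[0];print(p)
for t in (240,244):
    cs,_=cv2.findContours(mask(im,t),cv2.RETR_EXTERNAL,cv2.CHAIN_APPROX_NONE)
    for c in inside(cs,p):print(t,rect(m,c,29),cv2.contourArea(c))
E
```

```text
w9 15.25 [439.1 -80.5 206.7] [-3.14e+00  1.00e-03 -2.32e+00]
[315.36032781 178.63733485]
240 [439.747 -80.232  36.859  31.484   0.771] 787.5
244 [439.329 -80.25   36.061  29.126   0.821] 747.0
```

Call:
{"op": "carry_out", "data": {
  "plan": [
    {"tx":20,"ty":20,"tz":0,"rx":0,"ry":0,"rz":-0.12},
    {"tx":20,"ty":20,"tz":0,"rx":0,"ry":0,"rz":-0.12},
    {"tx":20,"ty":20,"tz":0,"rx":0,"ry":0,"rz":-0.12},
    {"tx":20,"ty":20,"tz":0,"rx":0,"ry":0,"rz":-0.12},
    {"tx":20,"ty":20,"tz":0,"rx":0,"ry":0,"rz":-0.12},
    {"tx":20,"ty":20,"tz":0,"rx":0,"ry":0,"rz":-0.12},
    {"tx":20,"ty":20,"tz":0,"rx":0,"ry":0,"rz":-0.12},
    {"tx":20,"ty":20,"tz":0,"rx":0,"ry":0,"rz":-0.12},
    {"tx":0,"ty":0,"tz":0,"rx":0,"ry":0,"rz":0},
    {"tx":0,"ty":0,"tz":0,"rx":0,"ry":0,"rz":0}
  ]
}}

```text
time: 16.3
tool_pos: [598.0, 79.8, 203.6]
tcp_rot: [-3.141, -0.004, 3.005]
contact_force: [-0.4, -0.2, -0.1]
grip_width: 92.3
finger_force: 0.0
```

```bash
python3 - <<'E'
from h import *
m,im=snap("w10"); p=proj(m,[(608,79,10)])[0];print(p)
cv2.imwrite("pics/w10c.png",cv2.resize(im[60:240,220:420],None,fx=3,fy=3,interpolation=cv2.INTER_CUBIC)[:,:,::-1])
for t in (215,225,235,240):
    cs,_=cv2.findContours(mask(im,t),cv2.RETR_EXTERNAL,cv2.CHAIN_APPROX_NONE)
    for c in cs:
        if 700<cv2.contourArea(c)<4000 and 55<rect(m,c,10)[3]: print(t,rect(m,c,8),cv2.contourArea(c),cv2.approxPolyDP(c,2,True).reshape(-1,2).tolist())
E
```

```text
w10 16.3 [598.   79.8 203.6] [-3.141 -0.004  3.005]
[316.63196815 185.67504025]
```

View pics/w10c.png

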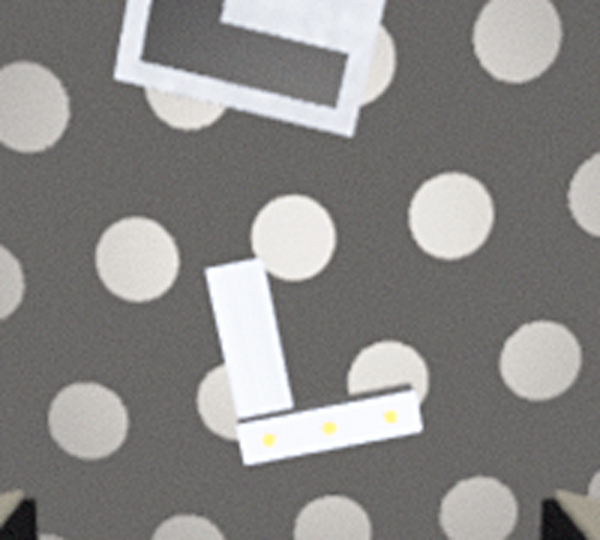

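The small block reads (439.3,-80.3), within 1 mm of its outline. In the crop the square's stock top has corners at (238,426), (417,390), (423,430) and (245,465), with rivets from (269,440) to (391,416). The blade's free end is at (206,267) to (263,258), at the far left like the board's L.

```bash
python3 - <<'E'
from h import *
m,im=load("w10"); f=lambda P,z: plane(m,np.array(P)/3+[220,60],z)[:,:2]
S=f([(238,426),(417,390),(423,430),(245,465)],16); B=f([(206,267),(263,258)],4); r=f([(269,440),(391,416)],16)
print(S.round(1),S.mean(0),np.linalg.norm(S[1]-S[0]),np.linalg.norm(S[2]-S[1]))
y=r[0]-r[1]; y/=np.linalg.norm(y); x=np.array([y[1],-y[0]]); print("yaw",np.arctan2(x[1],x[0]))
y=(S[0]+S[3]-S[1]-S[2]); print("yaw edge",np.arctan2(-y[0],y[1]))
c=S.mean(0); print("rivet mid",r.mean(0),"tip",B.mean(0),"blade w",np.linalg.norm(B[1]-B[0]),"tip pred",c+x*68+y/np.linalg.norm(y)*24)
E
```

```text
[[623.2  56.7]
 [618.3 126.7]
 [634.5 127.4]
 [639.2  57. ]] [628.80363144  91.93990958] 70.22863321740638 16.156884128140227
yaw -3.0759664775634086
yaw edge -3.0738298794462193
rivet mid [628.81342164  91.73406875] tip [561.94504466  63.87167068] blade w 22.154621099400014 tip pred [562.57507218  63.5356126 ]
```

Call:
{"op": "carry_out", "data": {
  "plan": [
    {"tx":31,"ty":12,"tz":0,"rx":0,"ry":0,"rz":-0.137},
    {"tx":0,"ty":0,"tz":0,"rx":0,"ry":0,"rz":-0.137},
    {"tx":0,"ty":0,"tz":0,"rx":0,"ry":0,"rz":-0.137},
    {"tx":0,"ty":0,"tz":-20,"rx":0,"ry":0,"rz":-0.137},
    {"tx":0,"ty":0,"tz":-20,"rx":0,"ry":0,"rz":-0.137},
    {"tx":0,"ty":0,"tz":-20,"rx":0,"ry":0,"rz":-0.137},
    {"tx":0,"ty":0,"tz":-20,"rx":0,"ry":0,"rz":-0.137},
    {"tx":0,"ty":0,"tz":-20,"rx":0,"ry":0,"rz":-0.137},
    {"tx":0,"ty":0,"tz":-20,"rx":0,"ry":0,"rz":-0.137},
    {"tx":0,"ty":0,"tz":-20,"rx":0,"ry":0,"rz":-0.135},
    {"tx":0,"ty":0,"tz":0,"rx":0,"ry":0,"rz":0},
    {"tx":0,"ty":0,"tz":0,"rx":0,"ry":0,"rz":0}
  ]
}}

```text
time: 17.55
tool_pos: [629.4, 90.8, 66.2]
tcp_rot: [-3.141, 0.0, 1.638]
contact_force: [-0.1, -0.7, 0.8]
grip_width: 92.0
finger_force: 0.0
```

Call:
{"op": "carry_out", "data": {
  "plan": [
    {"tx":0,"ty":1,"tz":-30,"rx":0,"ry":0,"rz":0},
    {"tx":0,"ty":0,"tz":-20,"rx":0,"ry":0,"rz":0},
    {"tx":0,"ty":0,"tz":-8,"rx":0,"ry":0,"rz":0},
    {"tx":0,"ty":0,"tz":-4,"rx":0,"ry":0,"rz":0},
    {"tx":0,"ty":0,"tz":-1,"rx":0,"ry":0,"rz":0},
    {"tx":0,"ty":0,"tz":0,"rx":0,"ry":0,"rz":0},
    {"tx":0,"ty":0,"tz":0,"rx":0,"ry":0,"rz":0}
  ]
}}

```text
time: 18.25
tool_pos: [630.5, 92.6, 4.1]
tcp_rot: [3.14, 0.0, 1.635]
contact_force: [-0.1, -0.4, -0.0]
grip_width: 91.7
finger_force: 0.0
```

Call:
{"op": "carry_out", "data": {
  "plan": [
    {"tx":-1,"ty":0,"tz":-1.5,"rx":0,"ry":0,"rz":0},
    {"tx":0,"ty":0,"tz":0,"rx":0,"ry":0,"rz":0}
  ]
}}

```text
time: 18.45
tool_pos: [628.8, 92.6, 1.7]
tcp_rot: [3.141, 0.0, 1.635]
contact_force: [-0.3, -0.3, -0.9]
grip_width: 92.0
finger_force: 0.0
```

Call:
{"op": "carry_out", "data": {
  "gripper": 1,
  "plan": [
    {"tx":0,"ty":0,"tz":0,"rx":0,"ry":0,"rz":0},
    {"tx":0,"ty":0,"tz":0,"rx":0,"ry":0,"rz":0},
    {"tx":0,"ty":0,"tz":0,"rx":0,"ry":0,"rz":0},
    {"tx":0,"ty":0,"tz":0,"rx":0,"ry":0,"rz":0},
    {"tx":0,"ty":0,"tz":0,"rx":0,"ry":0,"rz":0},
    {"tx":0,"ty":0,"tz":0,"rx":0,"ry":0,"rz":0},
    {"tx":0,"ty":0,"tz":0,"rx":0,"ry":0,"rz":0},
    {"tx":0,"ty":0,"tz":0,"rx":0,"ry":0,"rz":0},
    {"tx":0,"ty":0,"tz":0,"rx":0,"ry":0,"rz":0},
    {"tx":0,"ty":0,"tz":0,"rx":0,"ry":0,"rz":0},
    {"tx":0,"ty":0,"tz":0,"rx":0,"ry":0,"rz":0},
    {"tx":0,"ty":0,"tz":0,"rx":0,"ry":0,"rz":0}
  ]
}}

```text
time: 19.65
tool_pos: [628.9, 92.6, 1.5]
tcp_rot: [3.142, 0.0, 1.635]
contact_force: [-0.2, -0.2, 0.0]
grip_width: 15.9
finger_force: 30.0
```

Call:
{"op": "carry_out", "data": {
  "plan": [
    {"tx":0,"ty":0,"tz":10,"rx":0,"ry":0,"rz":0},
    {"tx":0,"ty":0,"tz":30,"rx":0,"ry":0,"rz":0},
    {"tx":0,"ty":0,"tz":30,"rx":0,"ry":0,"rz":0},
    {"tx":-28,"ty":-3,"tz":0,"rx":0,"ry":0,"rz":-0.086},
    {"tx":-28,"ty":-3,"tz":0,"rx":0,"ry":0,"rz":-0.086},
    {"tx":-28,"ty":-3,"tz":0,"rx":0,"ry":0,"rz":-0.086},
    {"tx":-28,"ty":-3,"tz":0,"rx":0,"ry":0,"rz":-0.086},
    {"tx":-28,"ty":-3,"tz":0,"rx":0,"ry":0,"rz":-0.088},
    {"tx":0,"ty":0,"tz":0,"rx":0,"ry":0,"rz":0},
    {"tx":0,"ty":0,"tz":0,"rx":0,"ry":0,"rz":0}
  ]
}}

```text
time: 20.65
tool_pos: [489.3, 77.6, 72.4]
tcp_rot: [3.14, -0.001, 1.204]
contact_force: [0.8, -0.1, -2.1]
grip_width: 15.9
finger_force: 30.0
```

Call:
{"op": "carry_out", "data": {
  "plan": [
    {"tx":-1,"ty":0.5,"tz":-30,"rx":0,"ry":0,"rz":0},
    {"tx":0,"ty":0,"tz":-20,"rx":0,"ry":0,"rz":0},
    {"tx":0,"ty":0,"tz":-10,"rx":0,"ry":0,"rz":0},
    {"tx":0,"ty":0,"tz":-4,"rx":0,"ry":0,"rz":0},
    {"tx":0,"ty":0,"tz":-2,"rx":0,"ry":0,"rz":0},
    {"tx":0,"ty":0,"tz":0,"rx":0,"ry":0,"rz":0},
    {"tx":0,"ty":0,"tz":0,"rx":0,"ry":0,"rz":0}
  ]
}}

```text
time: 21.35
tool_pos: [488.6, 78.1, 6.2]
tcp_rot: [3.14, -0.001, 1.203]
contact_force: [0.1, -0.2, -2.1]
grip_width: 15.8
finger_force: 30.0
```

Call:
{"op": "carry_out", "data": {
  "plan": [
    {"tx":0,"ty":0,"tz":-1,"rx":0,"ry":0,"rz":0},
    {"tx":0,"ty":0,"tz":-0.7,"rx":0,"ry":0,"rz":0},
    {"tx":0,"ty":0,"tz":0,"rx":0,"ry":0,"rz":0}
  ]
}}

```text
time: 21.65
tool_pos: [488.2, 78.1, 4.5]
tcp_rot: [3.141, -0.0, 1.203]
contact_force: [-1.1, -1.2, 4.8]
grip_width: 15.7
finger_force: 30.0
```

Call:
{"op": "carry_out", "data": {
  "gripper": 0,
  "plan": [
    {"tx":0,"ty":0,"tz":0,"rx":0,"ry":0,"rz":0},
    {"tx":0,"ty":0,"tz":0,"rx":0,"ry":0,"rz":0},
    {"tx":0,"ty":0,"tz":0,"rx":0,"ry":0,"rz":0},
    {"tx":0,"ty":0,"tz":0,"rx":0,"ry":0,"rz":0},
    {"tx":0,"ty":0,"tz":0,"rx":0,"ry":0,"rz":0},
    {"tx":0,"ty":0,"tz":0,"rx":0,"ry":0,"rz":0}
  ]
}}

```text
time: 22.25
tool_pos: [487.9, 78.1, 3.8]
tcp_rot: [3.142, 0.0, 1.203]
contact_force: [0.5, -0.3, -0.7]
grip_width: 59.3
finger_force: 0.0
```

Call:
{"op": "carry_out", "data": {
  "plan": [
    {"tx":0,"ty":0,"tz":10,"rx":0,"ry":0,"rz":0},
    {"tx":0,"ty":0,"tz":45,"rx":0,"ry":0,"rz":0},
    {"tx":0,"ty":0,"tz":45,"rx":0,"ry":0,"rz":0},
    {"tx":0,"ty":0,"tz":45,"rx":0,"ry":0,"rz":0},
    {"tx":0,"ty":0,"tz":45,"rx":0,"ry":0,"rz":0},
    {"tx":0,"ty":0,"tz":10,"rx":0,"ry":0,"rz":0},
    {"tx":0,"ty":0,"tz":0,"rx":0,"ry":0,"rz":0}
  ]
}}

```text
time: 22.95
tool_pos: [488.7, 78.1, 206.2]
tcp_rot: [3.137, -0.002, 1.203]
contact_force: [1.1, -0.2, -1.0]
grip_width: 91.7
finger_force: 0.0
```

```bash
python3 - <<'E'
from h import *
m,im=snap("w11"); p=proj(m,[(460.4,88.7,3)])[0].astype(int);print(p)
u,v=p; v0=max(v-70,0);cv2.imwrite("pics/w11c.png",cv2.resize(im[v0:v0+130,u-80:u+80],None,fx=4,fy=4,interpolation=cv2.INTER_CUBIC)[:,:,::-1]);print(u-80,v0)
E
```

```text
w11 22.95 [488.7  78.1 206.2] [ 3.137e+00 -2.000e-03  1.203e+00]
[289 175]
209 105
```

View pics/w11c.png

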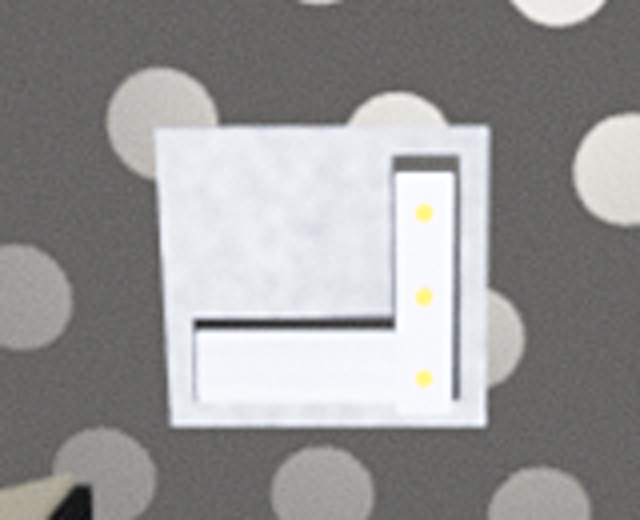

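The L is covered, with stock on stock and blade on blade and an even dark rim, off by about 2 mm at most. Next, the punch.

Call:
{"op": "carry_out", "data": {
  "plan": [
    {"tx":16,"ty":-21,"tz":0,"rx":0,"ry":0,"rz":0.14},
    {"tx":16,"ty":-21,"tz":0,"rx":0,"ry":0,"rz":0.14},
    {"tx":16,"ty":-21,"tz":0,"rx":0,"ry":0,"rz":0.14},
    {"tx":16,"ty":-21,"tz":0,"rx":0,"ry":0,"rz":0.14},
    {"tx":17,"ty":-22,"tz":0,"rx":0,"ry":0,"rz":0.14},
    {"tx":17,"ty":-22,"tz":0,"rx":0,"ry":0,"rz":0.14},
    {"tx":17,"ty":-22,"tz":0,"rx":0,"ry":0,"rz":0.14},
    {"tx":17,"ty":-22,"tz":0,"rx":0,"ry":0,"rz":0.14},
    {"tx":0,"ty":0,"tz":0,"rx":0,"ry":0,"rz":0},
    {"tx":0,"ty":0,"tz":0,"rx":0,"ry":0,"rz":0}
  ]
}}

```text
time: 24.0
tool_pos: [618.8, -93.9, 201.2]
tcp_rot: [-3.139, -0.004, 2.32]
contact_force: [-0.6, -0.4, 0.2]
grip_width: 91.8
finger_force: 0.0
```

```bash
python3 - <<'E'
from h import *
m,im=snap("w12"); print(proj(m,[(621,-94,7),(610,-272,3)]))
for t in (225,235,242):
    cs,_=cv2.findContours(mask(im,t),cv2.RETR_EXTERNAL,cv2.CHAIN_APPROX_NONE)
    for c in cs:
        r=rect(m,c,9)
        if 30<r[2]<130 and 8<r[3]<25: print(t,r,cv2.contourArea(c),c.reshape(-1,2).mean(0))
cv2.imwrite("pics/w12c.png",im[0:240,:][:,:,::-1])
E
```

```text
w12 24.0 [618.8 -93.9 201.2] [-3.139 -0.004  2.32 ]
[[317.79459446 178.23151577]
 [216.07542875 272.53184234]]
225 [ 8.87087e+02 -2.62759e+02  3.53400e+01  2.06630e+01  7.52000e-01] 242.0 [374.58333333 394.36666667]
225 [ 7.66125e+02 -3.75959e+02  3.55720e+01  2.06930e+01  7.52000e-01] 240.5 [257.06557377 394.47540984]
225 [ 8.68133e+02 -2.34550e+01  5.91190e+01  1.16690e+01 -7.64000e-01] 150.5 [501.49438202 271.21348315]
225 [ 528.963 -338.822   60.725   11.813   -0.882] 164.5 [130.45054945 270.71428571]
225 [ 7.29490e+02 -1.08902e+02  6.04740e+01  9.81700e+00  6.91000e-01] 239.5 [374.25742574 246.68316832]
225 [ 7.23365e+02  3.49000e+01  4.69680e+01  1.29040e+01 -1.33000e-01] 427.0 [461.34615385 156.98717949]
235 [ 8.87521e+02 -2.62353e+02  3.39660e+01  2.06630e+01  7.52000e-01] 233.5 [374.37288136 394.3220339 ]
235 [ 7.66125e+02 -3.75959e+02  3.55720e+01  2.06930e+01  7.52000e-01] 233.5 [256.66101695 394.50847458]
235 [ 8.68916e+02 -2.37130e+01  5.50720e+01  9.93400e+00 -7.72000e-01] 126.0 [501.70238095 271.91666667]
235 [ 529.312 -340.33    57.979   10.464   -0.879] 142.0 [130.08139535 271.47674419]
235 [ 728.826 -108.927   58.975    9.203    0.75 ] 224.0 [374.35294118 246.70588235]
235 [ 7.2330e+02  3.4734e+01  4.6466e+01  1.2315e+01 -1.2600e-01] 401.0 [461.37179487 156.98717949]
242 [ 8.87042e+02 -2.62801e+02  3.26550e+01  2.06630e+01  7.52000e-01] 223.5 [374.30508475 394.42372881]
242 [ 7.66181e+02 -3.75907e+02  3.29060e+01  2.06930e+01  7.52000e-01] 223.0 [256.89655172 394.51724138]
242 [ 530.126 -342.445   51.108    8.783   -0.855] 112.0 [129.73684211 272.97368421]
242 [625.903 -98.19   82.858  12.585  -0.824] 623.0 [318.19078947 180.74342105]
242 [ 7.23335e+02  3.50450e+01  4.50300e+01  1.14400e+01 -1.21000e-01] 350.0 [461.54054054 157.18918919]
```

View pics/w12c.png

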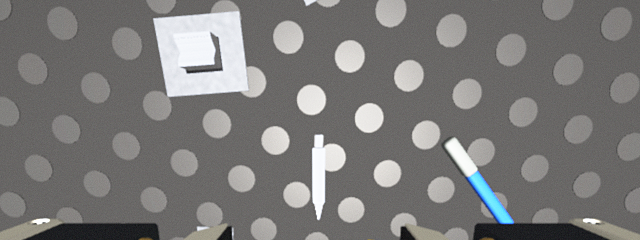

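w12 shows the steel punch vertical under the gripper: head end (319,135), shank rows 147-203, point (318,220). The small block is on its board at (198,52).

```bash
python3 - <<'E'
from h import *
m,_=load("w12")
e=plane(m,[(319,135),(318.5,220)],7)[:,:2]; s=plane(m,[(318.5,147.5),(318.5,203)],14)[:,:2]
d=e[1]-e[0]; u=d/np.linalg.norm(d); print(e,np.linalg.norm(d),np.linalg.norm(s[1]-s[0]),np.arctan2(d[1],d[0]),e.mean(0),s.mean(0)+4*u)
E
```

```text
[[ 588.38613201  -57.03648543]
 [ 656.41138898 -130.74052045]] 100.29815732967857 63.90611843167944 -0.8254445218135824 [622.39876049 -93.88850294] [621.50326868 -93.42454008]
```

Call:
{"op": "carry_out", "data": {
  "plan": [
    {"tx":3,"ty":0,"tz":-45,"rx":0,"ry":0,"rz":-0.003},
    {"tx":0,"ty":0,"tz":-45,"rx":0,"ry":0,"rz":0},
    {"tx":0,"ty":0,"tz":-45,"rx":0,"ry":0,"rz":0},
    {"tx":0,"ty":0,"tz":-35,"rx":0,"ry":0,"rz":0},
    {"tx":0,"ty":0,"tz":-15,"rx":0,"ry":0,"rz":0},
    {"tx":0,"ty":0,"tz":-7,"rx":0,"ry":0,"rz":0},
    {"tx":0,"ty":0,"tz":0,"rx":0,"ry":0,"rz":0},
    {"tx":0,"ty":0,"tz":0,"rx":0,"ry":0,"rz":0}
  ]
}}

```text
time: 24.85
tool_pos: [624.0, -94.0, 13.7]
tcp_rot: [3.14, 0.003, 2.32]
contact_force: [-0.1, -0.1, -0.9]
grip_width: 91.9
finger_force: 0.0
```

Call:
{"op": "carry_out", "data": {
  "plan": [
    {"tx":-1,"ty":0,"tz":-7,"rx":0,"ry":0,"rz":0},
    {"tx":0,"ty":0,"tz":-4,"rx":0,"ry":0,"rz":0},
    {"tx":0,"ty":0,"tz":0,"rx":0,"ry":0,"rz":0}
  ]
}}

```text
time: 25.15
tool_pos: [621.6, -93.9, 0.6]
tcp_rot: [-3.141, -0.001, 2.32]
contact_force: [-0.3, -0.0, -0.5]
grip_width: 92.0
finger_force: 0.0
```

Call:
{"op": "carry_out", "data": {
  "gripper": 1,
  "plan": [
    {"tx":0,"ty":0,"tz":0,"rx":0,"ry":0,"rz":0},
    {"tx":0,"ty":0,"tz":0,"rx":0,"ry":0,"rz":0},
    {"tx":0,"ty":0,"tz":0,"rx":0,"ry":0,"rz":0},
    {"tx":0,"ty":0,"tz":0,"rx":0,"ry":0,"rz":0},
    {"tx":0,"ty":0,"tz":0,"rx":0,"ry":0,"rz":0},
    {"tx":0,"ty":0,"tz":0,"rx":0,"ry":0,"rz":0},
    {"tx":0,"ty":0,"tz":0,"rx":0,"ry":0,"rz":0},
    {"tx":0,"ty":0,"tz":0,"rx":0,"ry":0,"rz":0},
    {"tx":0,"ty":0,"tz":0,"rx":0,"ry":0,"rz":0},
    {"tx":0,"ty":0,"tz":0,"rx":0,"ry":0,"rz":0},
    {"tx":0,"ty":0,"tz":0,"rx":0,"ry":0,"rz":0},
    {"tx":0,"ty":0,"tz":0,"rx":0,"ry":0,"rz":0}
  ]
}}

```text
time: 26.35
tool_pos: [621.9, -93.9, 0.8]
tcp_rot: [3.141, 0.0, 2.32]
contact_force: [-0.1, -0.2, -0.5]
grip_width: 13.8
finger_force: 30.0
```

Call:
{"op": "carry_out", "data": {
  "plan": [
    {"tx":0,"ty":0,"tz":10,"rx":0,"ry":0,"rz":0},
    {"tx":0,"ty":0,"tz":45,"rx":0,"ry":0,"rz":0},
    {"tx":0,"ty":0,"tz":45,"rx":0,"ry":0,"rz":0},
    {"tx":-3,"ty":-45,"tz":45,"rx":0,"ry":0,"rz":0},
    {"tx":-3,"ty":-45,"tz":0,"rx":0,"ry":0,"rz":0},
    {"tx":-3,"ty":-44,"tz":0,"rx":0,"ry":0,"rz":0},
    {"tx":-3,"ty":-44,"tz":0,"rx":0,"ry":0,"rz":0},
    {"tx":0,"ty":0,"tz":0,"rx":0,"ry":0,"rz":0},
    {"tx":0,"ty":0,"tz":0,"rx":0,"ry":0,"rz":0}
  ]
}}

```text
time: 27.25
tool_pos: [610.1, -263.2, 136.4]
tcp_rot: [3.141, -0.0, 2.318]
contact_force: [-0.5, 0.2, -0.4]
grip_width: 13.7
finger_force: 30.0
```

```bash
python3 - <<'E'
from h import *
m,im=snap("w13"); p=proj(m,[(610,-272,3)])[0];print(p,bot.get_obs()["grip_width"])
for t in (150,170,180,200):
    cs,_=cv2.findContours(255-mask(im,t),cv2.RETR_LIST,cv2.CHAIN_APPROX_NONE)
    for c in cs:
        r=rect(m,c,3)
        if 85<r[2]<115 and r[3]<40: print(t,r,cv2.contourArea(c),c.reshape(-1,2).mean(0))
cv2.imwrite("pics/w13c.png",im[0:260,120:520][:,:,::-1])
E
```

```text
w13 27.25 [ 610.1 -263.2  136.4] [ 3.141 -0.     2.318]
[309.87195856 194.53971622] 13.744426944862377
150 [ 7.50310e+02 -9.72790e+01  1.07769e+02  1.78360e+01  5.95000e-01] 1677.0 [544.63478261 160.49130435]
170 [ 7.50198e+02 -9.71140e+01  1.07767e+02  1.73050e+01  5.94000e-01] 1639.0 [545.06140351 160.51754386]
180 [ 7.50200e+02 -9.71190e+01  1.07764e+02  1.71410e+01  5.91000e-01] 1628.0 [544.47391304 160.43478261]
200 [ 7.50393e+02 -9.70060e+01  1.06905e+02  1.70560e+01  5.92000e-01] 1610.0 [544.46956522 160.42173913]
```

View pics/w13c.png

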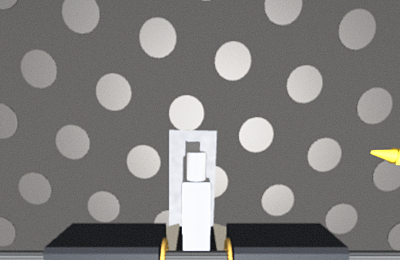

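The board's far corners show at full-image pixels (289,130) and (336,130), but the held punch hides most of the outline. I'll take the pose from the opening top view, corrected by the boards seen in both cameras, and check it against this edge.

```bash
python3 - <<'E'
from h import *
im=cv2.imread("pics/top0.png")[:,:,::-1].copy(); m=bot.camera_model("top")
big=cv2.resize(im,None,fx=4,fy=4,interpolation=cv2.INTER_CUBIC)
for t in (130,150,170,190):
    cs,_=cv2.findContours(255-mask(big,t),cv2.RETR_LIST,cv2.CHAIN_APPROX_NONE)
    for c in cs:
        cc=(c.reshape(-1,2)+.5)/4-.5; r=rect(m,cc,3)
        if 300<r[0]<700 and 25<r[2]<115 and 8<r[3]<80: print(t,r,cv2.contourArea(c))
w,_=load("w13"); P=plane(w,[(289,130),(336.5,130),(287.5,222)],3)[:,:2]; print(P,np.linalg.norm(P[1]-P[0]))
a=P[1]-P[0]; print("yaw from end edge",np.arctan2(-a[0],a[1]),np.arctan2(a[0],-a[1]))
b=P[2]-P[0]; print("side",np.arctan2(b[1],b[0]))
mid=(P[0]+P[1])/2
for y in (-.88,-.9): print(mid+61*np.array([np.cos(y),np.sin(y)]))
E
```

```text
130 [312.92  572.63   27.501  26.378   0.814] 1334.0
130 [ 312.79  -522.76    27.494   27.004    1.57 ] 1386.0
130 [312.686 511.793  29.309  27.781   0.813] 1518.0
130 [3.12790e+02 4.51066e+02 3.06580e+01 2.91140e+01 2.90000e-02] 1665.0
130 [ 312.854 -461.933   30.136   29.389    0.773] 1663.5
130 [312.571 390.041  31.97   30.608   0.806] 1808.0
130 [ 313.23  -401.336   30.747   30.677   -0.796] 1763.5
130 [312.907 268.675  33.592  32.993   0.801] 2033.0
130 [312.701 329.114  32.737  32.025   0.806] 1928.0
130 [ 312.643 -339.656   32.153   32.096    0.776] 1908.0
130 [ 312.874 -279.067   33.172   32.515    0.778] 2030.5
130 [312.723 207.877  34.023  33.915  -0.789] 2133.5
130 [ 313.092 -218.416   33.887   33.197   -0.803] 2102.0
130 [ 312.521 -157.545   33.847   33.296   -0.801] 2149.0
130 [312.53  -96.482  34.629  34.39    0.912] 2208.5
130 [ 3.12643e+02 -3.56110e+01  3.48620e+01  3.48050e+01 -1.00000e-03] 2241.0
130 [ 3.12703e+02  2.51240e+01  3.48810e+01  3.41740e+01 -1.00000e-03] 2234.0
130 [ 3.12765e+02  8.59310e+01  3.48990e+01  3.48720e+01 -1.00000e-03] 2249.0
130 [312.482 147
[... 16619 characters left out ...]
1087.0
190 [6.77444e+02 2.07118e+02 2.81030e+01 2.77640e+01 1.00000e-02] 1352.0
190 [677.607  86.051  30.436  29.333   1.567] 1536.5
190 [677.867 146.899  29.022  28.676   0.783] 1451.0
190 [ 6.77623e+02 -1.57355e+02  2.85960e+01  2.75920e+01 -1.70000e-02] 1341.5
190 [677.87  -96.43   29.841  28.638  -0.788] 1459.5
190 [ 6.77443e+02 -3.57790e+01  2.99910e+01  2.96770e+01 -6.00000e-03] 1529.5
190 [677.697  25.279  30.377  30.001   1.567] 1552.5
[[ 554.36017411 -239.761313  ]
 [ 586.54157688 -210.00030294]
 [ 612.69898465 -307.93282775]] 43.833325262827195
yaw from end edge -0.8244531803616976 2.317139473228096
side -0.862964769380269
[ 609.31709529 -271.89587958]
[ 608.36908356 -272.66374946]
```

The two estimates agree: the punch board is at (610.7,-270.5), yaw -0.845. Now to place it.

Call:
{"op": "carry_out", "data": {
  "plan": [
    {"tx":0.5,"ty":-7.3,"tz":-30,"rx":0,"ry":0,"rz":-0.021},
    {"tx":0,"ty":0,"tz":-40,"rx":0,"ry":0,"rz":0},
    {"tx":0,"ty":0,"tz":-30,"rx":0,"ry":0,"rz":0},
    {"tx":0,"ty":0,"tz":-17,"rx":0,"ry":0,"rz":0},
    {"tx":0,"ty":0,"tz":-8,"rx":0,"ry":0,"rz":0},
    {"tx":0,"ty":0,"tz":-3,"rx":0,"ry":0,"rz":0},
    {"tx":0,"ty":0,"tz":0,"rx":0,"ry":0,"rz":0},
    {"tx":0,"ty":0,"tz":0,"rx":0,"ry":0,"rz":0}
  ]
}}

```text
time: 28.1
tool_pos: [611.9, -269.6, 9.6]
tcp_rot: [3.141, 0.002, 2.299]
contact_force: [-1.1, 0.0, -0.5]
grip_width: 13.4
finger_force: 30.0
```

Call:
{"op": "carry_out", "data": {
  "plan": [
    {"tx":-1,"ty":-0.7,"tz":-3,"rx":0,"ry":0,"rz":0},
    {"tx":0,"ty":0,"tz":-1,"rx":0,"ry":0,"rz":0},
    {"tx":0,"ty":0,"tz":0,"rx":0,"ry":0,"rz":0}
  ]
}}

```text
time: 28.4
tool_pos: [609.9, -270.4, 4.3]
tcp_rot: [3.142, 0.0, 2.299]
contact_force: [0.2, 0.5, -1.1]
grip_width: 13.9
finger_force: 30.0
```

Call:
{"op": "carry_out", "data": {
  "plan": [
    {"tx":0.5,"ty":0,"tz":-0.7,"rx":0,"ry":0,"rz":0},
    {"tx":0,"ty":0,"tz":0,"rx":0,"ry":0,"rz":0}
  ]
}}

```text
time: 28.6
tool_pos: [610.5, -270.4, 3.8]
tcp_rot: [3.142, 0.0, 2.299]
contact_force: [-2.2, 0.3, 2.7]
grip_width: 13.7
finger_force: 30.0
```

Call:
{"op": "carry_out", "data": {
  "gripper": 0,
  "plan": [
    {"tx":0,"ty":0,"tz":0,"rx":0,"ry":0,"rz":0},
    {"tx":0,"ty":0,"tz":0,"rx":0,"ry":0,"rz":0},
    {"tx":0,"ty":0,"tz":0,"rx":0,"ry":0,"rz":0},
    {"tx":0,"ty":0,"tz":0,"rx":0,"ry":0,"rz":0},
    {"tx":0,"ty":0,"tz":0,"rx":0,"ry":0,"rz":0},
    {"tx":0,"ty":0,"tz":0,"rx":0,"ry":0,"rz":0}
  ]
}}

```text
time: 29.2
tool_pos: [610.5, -270.2, 3.4]
tcp_rot: [3.142, -0.0, 2.299]
contact_force: [-0.3, 0.1, 0.1]
grip_width: 57.0
finger_force: 0.0
```

Call:
{"op": "carry_out", "data": {
  "plan": [
    {"tx":0,"ty":0,"tz":10,"rx":0,"ry":0,"rz":0},
    {"tx":0,"ty":0,"tz":45,"rx":0,"ry":0,"rz":0},
    {"tx":0,"ty":0,"tz":45,"rx":0,"ry":0,"rz":0},
    {"tx":0,"ty":0,"tz":45,"rx":0,"ry":0,"rz":0},
    {"tx":0,"ty":0,"tz":45,"rx":0,"ry":0,"rz":0},
    {"tx":0,"ty":0,"tz":0,"rx":0,"ry":0,"rz":0},
    {"tx":0,"ty":0,"tz":0,"rx":0,"ry":0,"rz":0}
  ]
}}

```text
time: 29.9
tool_pos: [611.0, -270.4, 195.6]
tcp_rot: [3.14, 0.003, 2.299]
contact_force: [-0.7, -0.1, -0.4]
grip_width: 91.6
finger_force: 0.0
```

```bash
python3 - <<'E'
from h import *
m,im=snap("w14"); t=bot.capture("top")
a=cv2.resize(im[100:235,220:410],(570,405),interpolation=cv2.INTER_CUBIC)
b=cv2.resize(t[180:290,190:410],(570,190),interpolation=cv2.INTER_CUBIC)
cv2.imwrite("pics/fin.png",np.vstack([a,b])[:,:,::-1])
E
```

```text
w14 29.9 [ 611.  -270.4  195.6] [3.140e+00 3.000e-03 2.299e+00]
```

View pics/fin.png

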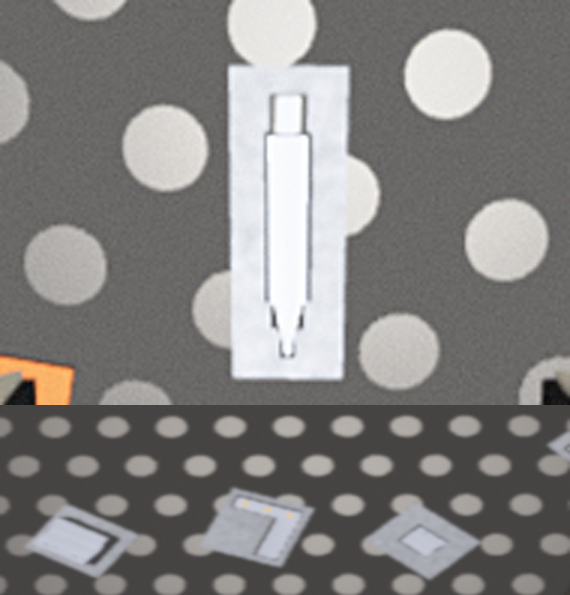

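The punch sits centred on its outline (upper part, about (288,225)), and the top view shows the other three tools on their boards. I'm handing in.

```bash
python3 -c "
from plant import bot
print(bot.close_job())"
```

```text
the job is handed in; nothing more can be done
None
```

All four tools are on their outlines, each within about 2 mm by my measurements; I left the tape, jar and marker alone and handed the job in at about 30 s of the 109 s allowed.

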